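Clamp a culture flask on the shaker

TASK

One culture flask on the shaker stands loose in its lane: with one fingertip press down the blue bar beside that lane to raise the sprung hold-down flap and, keeping it raised, push the flask with the other fingertip along the lane under the flap until it meets the end stop. Then back away and let the flap spring down onto the flask so that it is clamped, with the robot clear of everything. Only press and push: do not lift or tip the flask, and leave the flask that is already clamped and everything else on the bench where it is.

Things in the scene. Friction and masses are not known exactly. Their poses are not given: they have to be found in the camera images.
- shaker: orbital shaker, off and fixed: white base, black panel towards the robot, square aluminium platform 236 mm wide, deck 74 mm up. Origin: centre of its underside on the bench; x from panel to end stop (push direction), y left, z up. Two lanes along x, mat surface 76 mm up, centred at y = -32 and +32 mm, 56 mm wide between rails 8 mm above the mat, open at the panel end. Flaps outside them
- flask_a: the loose culture flask, in the right lane: clear, flat-lying with pink medium and red screw cap, 92 mm long x 52 wide x 25 high, about 60 g, solid body. Origin: centre of its underside; x points from its flat base end (at x = -46 mm, 24 mm high) to the cap (ends at x = +46 mm). It stands on the mat, cap towards the end stop, entirely short of the flap
- lane_home (a point): point on the right lane's mat (shaker coordinates 56, -32, 76 mm; axes as the shaker's) where the flask's origin lies when its cap touches the end stop. The end stop is 20 mm high above the mat, its padded face at shaker x = +102 mm
- flap (a joint): angle (rad) of the right lane's sprung flap and blue bar, one rigid rocker on a hinge along x: 0 = shut (lip 10 mm above the mat, bar raised, flask blocked), 0.36 = resting on a flask, above 0.42 = flask passes freely, 0.66 = bar level, lip 38 mm above the mat, 0.73 = stop. Pressing the bar takes about 2.5 N at first, 5 N when level; let go, it springs shut
- bar_near (a point): end nearest the panel (shaker x = -111 mm) of the centre line of the bar's top face. Shut: 38 mm above the mat at y = -110 mm, sloping 38 degrees, outer edge higher; at 0.66 rad: level, 12 mm above the mat at y = -106 mm. The bar is slippery plastic, 24 mm wide, 128 mm long; while it is level a fingertip can slide along it, the flap staying open
- bar_far (a point): the other end of the same line (shaker x = +17 mm). The hinge rod runs between bar and lane at shaker y = -70 mm, 30 mm above the mat; its bearing blocks (12 mm wide, up to 38 mm above the mat) stand at x = -113, +25 and +88 mm
- flap_lip (a point): centre of the flap's black rubber lip (8 mm thick) at its edge facing the incoming flask (shaker x = +39 mm). The flap is a steel sheet from shaker x = +39 to +79 mm that reaches 47 mm from the hinge over the lane; open, its top is up to 48 mm above the mat
- flask_b: flask with orange cap, same size, already clamped in the left lane under the left flap; leave it
- flask_c: empty clear flask with red cap lying on the bench behind the shaker; leave it
- petri_1: 60 mm petri dish on the bench behind the shaker; leave it
- petri_2: another 60 mm petri dish there; leave it
- tally_counter: hand tally counter 26 x 51 x 49 mm on the right of the bench; leave it
There are look-alikes about, which are no part of the job. Leave any yellow look-alike of the flask_a alone.

How it is judged:
By the outcome, as a careful person would: the job done as asked, in the order asked, and still so for the second after the job is handed in, with the robot touching nothing.
It also fails if it takes over 35 s, if anything falls off the work surface, if the arm or the gripper's body presses on something with over 40 N, if the wrist force passes 120 N, or if a joint passes its speed limit or range.

ROBOT

A 6-joint arm with a two-finger parallel gripper is mounted at the origin on a cart in front of the work surface, level with it; the furniture and walls round the work are solid. World frame = base frame: x ahead of the robot, y to its left, z up, the work surface at z = 0. Lengths are in m, angles in rad, forces in N, time in s.
With the tool pointing down it reaches from about 0.275 to 0.825 m from the base axis. Payload 5.2 kg.
Tool frame: the origin (TCP) lies on the centre line of the jaws, within the pads' length; the fingertips stand 25 mm ahead of it and the grasp point (between the pads) lies 6 mm ahead of it (bot.tips_ahead is the distance from the TCP to the fingertips, in m); z points along the fingers, y is the line along which they close (so a half turn about z gives the same grasp; the last joint's range is limited). The gripper opens to 93 mm and grips with 3 to 60 N. Pads are 15 mm wide; open, the fingers measure 128 mm over their backs; the gripper's body (75 mm by 188 mm) begins 65 mm behind the grasp point.
Start: joints at [1.104, 0.259, 1.535, -0, 1.348, -0.203], TCP at [0.143, 0.531, 0.244] pointing down, gripper open.
Joint ranges: [-3.14, 3.14], [-0.91, 2.08], [0.19, 2.58], [-1.22, 4.36], [0.22, 2.71], [-3.12, 3.12]. Speed limits (rad/s): [2.57, 2.57, 3.14, 3.14, 3.14, 3.14].

INTERFACE

Orientations are given as a rotation vector (axis times angle).
In Python, from station import bot, eyes, job gives the robot as it stands.
- The arm moves only by the shell command python3 -m inch 'ROWS' [OPENING] [FORCE]. ROWS is JSON, a list of rows, each a list of 2 entries, a list of its own where there are three numbers: the shift along the tool's x, y, z in m, then the turn, a rotation vector about the tool's x, y, z in rad. In form: [[[x, y, z], [rx, ry, rz]], ...]. A call has 1 to 20 rows; each row is the pose to reach, as a shift and turn from the pose commanded when the call began, along the tool's axes at that moment; what a row does not reach only later rows make up. A row lasts 1/10 s, in which the tool goes at most 50 mm and 8.59 degrees, less where a joint would pass 70% of its speed; a pose out of reach is approached as far as the arm can. A call with a gripper value outside its range is refused whole. OPENING is the gripper command: -1 is shut, 1 is fully open, values between are in proportion, set as the call begins (- or left out, the last holds). The fingers move at their own pace and stop on an object; FORCE is the grip in N (left out, the last holds). Time passes only in rows, so rows that repeat a pose let the fingers close. It gives the time, the measured TCP pose, the force, the opening and the grip force at its end, in the units of the state.
- bot.read_state(): the state, without advancing time (a new reading comes with each control period).
- eyes.capture(name): name is "side" or "top"; returns a dict with "frame" (420x560x3 uint8, blue, green, red), "z_map" (420x560 float32, m along the optical axis (not along the pixel's ray), 0 where there is no reading), "vertical_fov" (degrees; the focal length in pixels is half the picture's height over the tangent of half this angle, whatever the lens; pixels are square), "cx", "cy" (the principal point, pixels), "rvec" (rotation vector, rad) and "tvec" (3), from world to camera coordinates, as OpenCV has them. Camera axes: x right, y down, z forward; pixel columns grow to the right and rows downward; lengths in m; the calibration is good to about 2 mm. A picture is of the moment at which its call begins.
- job.sign_off(): hands the job in; it is judged then, once.
The state is a dict: "time_s": time; "joint_pos": joint angles; "joint_velocities": joint speeds; "joint_torque": joint torques, N m; "position": TCP position; "tcp_rot": TCP orientation; "force": force on the tool from outside, world axes, zero at the start; "wrist_torque": the same for the moment, N m; "grip_width": finger opening in m; "gripper_force": force on a finger pad.
Only numpy, scipy, OpenCV 4.12 (cv2) and the standard library are available. Lean on these libraries where they do the work, as an engineer would, in place of code of your own. Each camera call takes 0.05 s, during which the arm holds its last target. There are 200 camera calls.

## Working session

There is one attempt and no reset: what is moved stays moved. The work goes in short steps, Python scripts to look and compute and a shell command to move; the robot and the scene stay as the last step left them, time stands still between calls to the robot, and variables do not carry over. Pictures are saved under pics/ and viewed, at most 10 in all, crops included, and the job is handed in when it is done.

```bash
mkdir -p pics; ls; cat > h.py <<'E'
import numpy as np,cv2
from station import bot,eyes,job
def cap(n):
    c=eyes.capture(n); c['R']=cv2.Rodrigues(np.array(c['rvec'],float))[0]; c['t']=np.array(c['tvec'],float).ravel()
    c['f']=c['frame'].shape[0]/2/np.tan(np.radians(c['vertical_fov'])/2); return c
def pts(c):
    z=c['z_map'].astype(float); v,u=np.indices(z.shape)
    p=np.stack([(u-c['cx'])*z/c['f'],(v-c['cy'])*z/c['f'],z],-1)
    return (p-c['t'])@c['R']
def ray(c,u,v,h):
    d=c['R'].T@np.array([(u-c['cx'])/c['f'],(v-c['cy'])/c['f'],1]); o=-c['R'].T@c['t']
    return o+d*(h-o[2])/d[2]
def proj(c,P):
    p=c['R']@np.array(P,float)+c['t']; return p[:2]/p[2]*c['f']+[c['cx'],c['cy']]
E
python3 - <<'E'
from h import *
for n in('side','top'):
    c=cap(n); cv2.imwrite(f'pics/{n}0.png',c['frame']); print(n,c['f'],c['cx'],c['cy'],-c['R'].T@c['t'],c['R'][2])
print(bot.read_state())
E
```

```text
pics
side 390.26079900506363 272.18670216551806 211.82265608733775 [ 0.07256751 -0.96488478  0.66510452] [ 0.4937024   0.70149468 -0.51396805]
top 396.35182353633064 271.1201275471345 207.63637020347076 [ 0.43594757 -0.18262602  1.14654532] [ 0.12963012 -0.03331168 -0.99100271]
{'time_s': 0.1, 'joint_pos': array([ 1.10419353e+00,  2.59303024e-01,  1.53597583e+00, -2.25993413e-05,
        1.34805057e+00, -2.02821451e-01]), 'joint_velocities': array([-0.00014147, -0.0001494 , -0.00357128, -0.00050004, -0.0009716 ,
       -0.00014527]), 'joint_torque': array([ 2.32752114e-03, -4.38212442e+01, -2.84641743e+01,  7.20487651e-02,
        3.62258696e-02, -4.34952631e-05]), 'position': array([0.14318248, 0.53054664, 0.24288225]), 'tcp_rot': array([-4.13066314e-01, -3.11376304e+00,  2.58764814e-03]), 'force': array([0.09954152, 0.69907603, 0.17369638]), 'wrist_torque': array([ 0.01118327,  0.03659092, -0.02126788]), 'gripper_force': 0.0, 'grip_width': 0.09300129907974572}
```

View pics/side0.png

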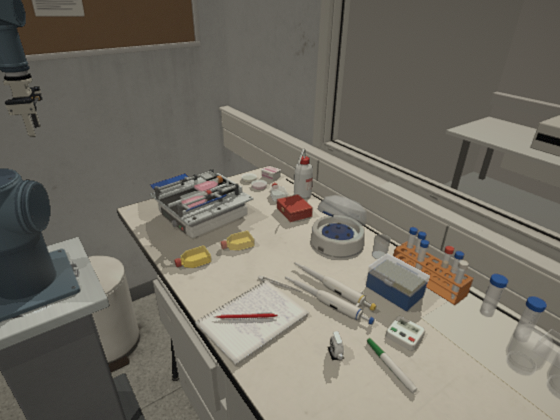

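View pics/top0.png

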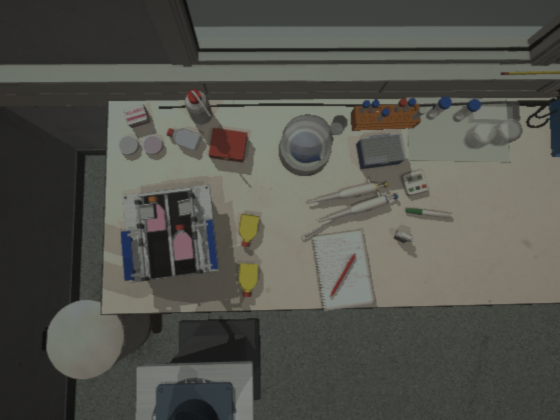

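The top view shows the shaker around (170,235). Its right lane holds a pink flask with a red cap at (183,243), with the blue bar at (211,245). Possible mix-ups:
- The clamped flask with the orange cap at (155,215).
- The yellow flasks at (249,230) and (248,278).
- The empty flask_c at (187,138).

I choose the flask at (183,243). Next is a close crop to check it.

```bash
python3 - <<'E'
from h import *
t=cap('top');s=cap('side')
a=cv2.resize(t['frame'][175:295,110:230],None,fx=5,fy=5,interpolation=cv2.INTER_CUBIC)[:, :]
a=cv2.convertScaleAbs(a,alpha=1.6)
cv2.imwrite('pics/topc.png',a)
b=cv2.resize(s['frame'][165:240,140:260],None,fx=6.6,fy=6.6,interpolation=cv2.INTER_CUBIC)
cv2.imwrite('pics/sidec.png',b)
E
```

```text
(no output)
```

View pics/topc.png

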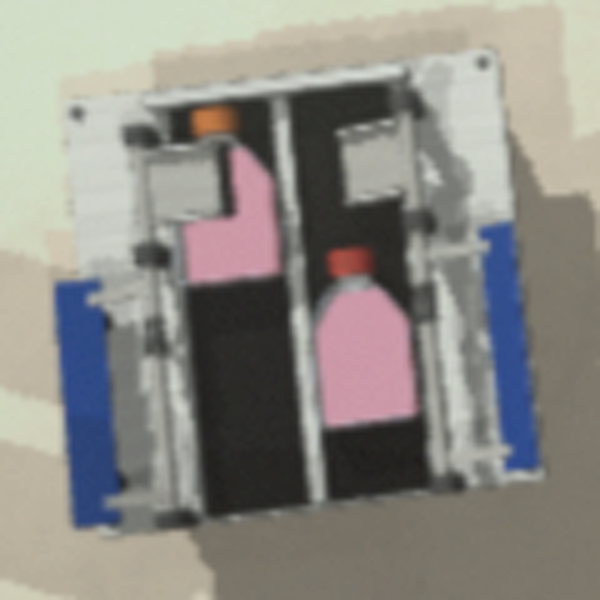

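View pics/sidec.png

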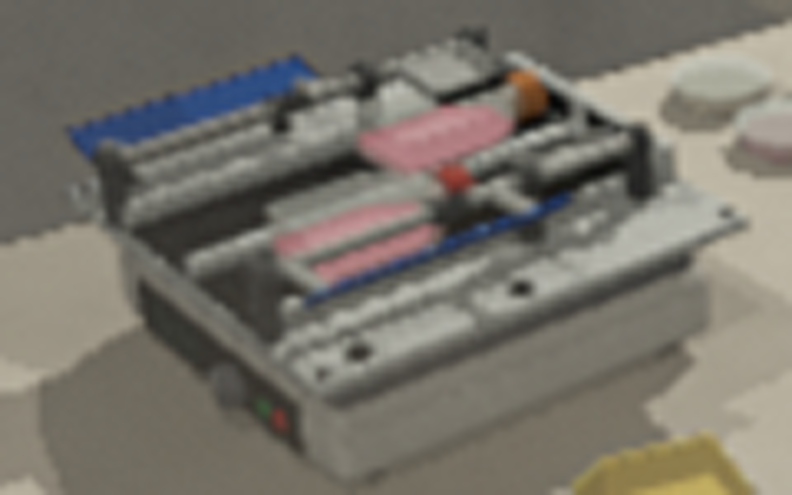

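The crop confirms flask_a: pink with a red cap at crop (367,350), short of the right flap at (375,160). The right bar is at crop (513,350). Next I measure the shaker pose, bar and flask.

```bash
python3 - <<'E'
from h import *
t=cap('top');s=cap('side')
# rigid fit of platform corners (top crop px -> full)
px=np.array([[63,98],[494,46],[546,478]])/5+[110,175]-0.4
W=np.array([ray(t,u,v,.074) for u,v in px]); S=np.array([[118,118],[118,-118],[-118,-118]])/1e3
print('corners',W.round(4),np.linalg.norm(W[0]-W[1]),np.linalg.norm(W[1]-W[2]))
a=S-S.mean(0);b=W[:,:2]-W[:,:2].mean(0)
th=np.arctan2((a[:,0]*b[:,1]-a[:,1]*b[:,0]).sum(),(a*b).sum())
R=np.array([[np.cos(th),-np.sin(th)],[np.sin(th),np.cos(th)]]);o=W[:,:2].mean(0)-R@S.mean(0)
print('yaw',th,np.degrees(th),'o',o,'res',(S@R.T+o-W[:,:2]).round(4).tolist())
def sh(P): P=np.atleast_2d(P);return np.c_[(P[:,:2]-o)@R,P[:,2]-.076]*1e3
def mask(c,kind,box):
    h=cv2.cvtColor(c['frame'],cv2.COLOR_BGR2HSV);H,Sa,V=[h[...,i].astype(int) for i in range(3)]
    m={'blue':(H>105)&(H<130)&(Sa>120)&(V>60),'pink':((H>160)|(H<4))&(Sa>40)&(Sa<130)&(V>90),'red':((H>170)|(H<6))&(Sa>150)}[kind]
    k=np.zeros(m.shape,bool);x0,y0,x1,y1=box;k[y0:y1,x0:x1]=1;return m&k
for n,c,k,box in[('top',t,'blue',(195,205,230,280)),('side',s,'blue',(180,188,232,215)),('top',t,'pink',(168,220,200,265)),('top',t,'red',(170,220,190,235)),('side',s,'red',(200,185,215,197)),('side',s,'pink',(180,190,210,212)),('top',t,'blue',(110,220,140,290))]:
    m=mask(c,k,box);v,u=np.nonzero(m);r=cv2.minAreaRect(np.c_[u,v].astype(np.float32))
    P=sh(pts(c)[m]);P=P[np.isfinite(P).all(1)]
    print(n,k,m.sum(),'c',u.mean().round(2),v.mean().round(2),'box',cv2.boxPoints(r).round(1).tolist(),'\n  depth pct sh',np.percentile(P,[3,50,97],axis=0).round(0).tolist())
    for hh in ((38,) if k=='blue' else (12,25)):
        print('  ray',hh,sh(ray(c,u.mean(),v.mean(),.076+hh/1e3)).round(1))
# mat height, deck by depth
P=sh(pts(t).reshape(-1,3)); 
q=(abs(P[:,1]+32)<15)&(P[:,0]>-110)&(P[:,0]<-85);print('mat z',np.median(P[q,2]), q.sum())
q=(abs(P[:,1]-32)<15)&(P[:,0]>-110)&(P[:,0]<-40);print('matL z',np.median(P[q,2]), q.sum())
print('side check corner', [proj(s,[*(R@x+o),.074]).round(1) for x in np.array([[118,-118],[-118,-118]])/1e3])
E
```

```text
corners [[ 0.6201  0.1844  0.074 ]
 [ 0.6451 -0.0483  0.074 ]
 [ 0.4106 -0.0756  0.074 ]] 0.23400317364210652 0.23607637776232665
yaw 0.10924786284145746 6.259441461639606 o [0.51523866 0.05499008] res [[-0.0005, 0.0008], [0.0003, -0.0012], [0.0002, 0.0004]]
top blue 277 c 211.25 244.24 box [[205.39999389648438, 220.39999389648438], [211.3000030517578, 219.6999969482422], [216.89999389648438, 267.79998779296875], [211.0, 268.5]] 
  depth pct sh [[-108.0, -118.0, 32.0], [-49.0, -111.0, 39.0], [10.0, -103.0, 47.0]]
  ray 38 [[ -49.3 -110.7   38. ]]
side blue 22 c 215.82 198.45 box [[199.6999969482422, 204.10000610351562], [225.0, 194.0], [225.60000610351562, 195.39999389648438], [200.1999969482422, 205.5]] 
  depth pct sh [[-62.0, -123.0, 25.0], [-22.0, -121.0, 44.0], [27.0, -92.0, 46.0]]
  ray 38 [[ -17.6 -111.8   38. ]]
top pink 446 c 182.38 246.32 box [[171.1999969482422, 229.89999389648438], [189.60000610351562, 227.8000030517578], [192.89999389648438, 257.29998779296875], [174.5, 259.3999938964844]] 
  depth pct sh [[-74.0, -56.0, 22.0], [-44.0, -34.0, 25.0], [-12.0, -12.0, 28.0]]
[... 579 characters left out ...]
1562, 201.5], [204.39999389648438, 187.3000030517578], [210.5, 197.39999389648438], [187.3000030517578, 211.60000610351562]] 
  depth pct sh [[-79.0, -62.0, 6.0], [-56.0, -53.0, 16.0], [10.0, 7.0, 26.0]]
  ray 12 [[-48.4 -39.2  12. ]]
  ray 25 [[-59.8 -60.1  25. ]]
top blue 387 c 126.85 255.23 box [[120.69999694824219, 232.10000610351562], [129.39999389648438, 231.3000030517578], [133.60000610351562, 278.6000061035156], [124.9000015258789, 279.3999938964844]] 
  depth pct sh [[-106.0, 100.0, 20.0], [-48.0, 110.0, 25.0], [9.0, 119.0, 29.0]]
  ray 38 [[-49.3 105.7  38. ]]
mat z 0.4691740602656355 110
matL z 0.7965563110984009 303
side check corner [array([253.7, 196.7]), array([188.2, 223. ])]
```

Depth, rays and the text agree: mat at +0.5 mm, bar centre at shaker (-49,-111,39), flask base near x=-75. Plan: vertical tool, jaws along shaker y, opening about 56 mm (lane finger y≈-33, bar finger y≈-107). I'll lower to tips 12 mm above the mat behind the flask and slide along x. Next I work out the first move.

```bash
cat >> h.py <<'E'
from scipy.spatial.transform import Rotation as Ro
th=.1092;o=np.array([.5155,.055]);R2=np.array([[np.cos(th),-np.sin(th)],[np.sin(th),np.cos(th)]])
def state():
    s=bot.read_state();T=Ro.from_rotvec(s['tcp_rot']).as_matrix();p=np.array(s['position'])
    sp=np.r_[R2.T@(p[:2]-o)*1e3,(p[2]-.076-bot.tips_ahead)*1e3]; return s,T,p,sp
def goal(x,y,tip):  # shaker mm, tip height above mat
    s,T,p,sp=state()
    best=None
    for sg in(1,-1):
        ty=np.r_[R2@[0,1],0]*sg;tz=np.array([0,0,-1.]);G=np.c_[np.cross(ty,tz),ty,tz]
        r=Ro.from_matrix(T.T@G).as_rotvec()
        if best is None or np.linalg.norm(r)<np.linalg.norm(best):best=r
    P=np.r_[R2@[x/1e3,y/1e3]+o,.076+tip/1e3+bot.tips_ahead]
    print('t',s['time_s'],'now sh',sp.round(1),'w',s['grip_width'],'F',np.round(s['force'],1));print('T',T.round(3).tolist());print('shift',(T.T@(P-p)).round(4),'turn',best.round(4),'joints',s['joint_pos'].round(2))
E
python3 -c "
from h import *
print(bot.tips_ahead);goal(-95,-70,120)"
```

```text
0.025
t 0.3 now sh [-318.1  513.6  142.4] w 0.09286780444461651 F [ 0.5 -0.6  0.2]
T [[-0.965, 0.261, -0.0], [0.261, 0.965, -0.001], [0.0, -0.001, -1.0]]
shift [-0.4204 -0.4621  0.0226] turn [-6.00e-04 -3.00e-04 -3.73e-01] joints [ 1.1   0.26  1.54  0.    1.35 -0.2 ]
```

```bash
python3 -m inch '[[[-0.013,-0.014,0],[0,0,-0.01]],[[-0.039,-0.043,0],[0,0,-0.035]],[[-0.068,-0.075,0],[0,0,-0.06]],[[-0.097,-0.107,0],[0,0,-0.086]],[[-0.126,-0.139,0],[0,0,-0.112]],[[-0.155,-0.171,0],[0,0,-0.138]],[[-0.184,-0.203,0],[0,0,-0.164]],[[-0.213,-0.235,0],[0,0,-0.19]],[[-0.242,-0.267,0],[0,0,-0.216]],[[-0.271,-0.299,0],[0,0,-0.242]],[[-0.3,-0.331,0],[0,0,-0.268]],[[-0.329,-0.363,0],[0,0,-0.294]],[[-0.358,-0.395,0],[0,0,-0.32]],[[-0.385,-0.425,0],[0,0,-0.345]],[[-0.407,-0.449,0],[0,0,-0.362]],[[-0.42,-0.462,0],[0,0,-0.373]],[[-0.42,-0.462,0],[0,0,-0.373]],[[-0.42,-0.462,0],[0,0,-0.373]],[[-0.42,-0.462,0],[0,0,-0.373]]]' 0.215 10
python3 -c "
from h import *
goal(-95,-70,55)
c=cap('top');s=cap('side')
a=cv2.resize(c['frame'][175:295,110:250],None,fx=4,fy=4);b=cv2.resize(s['frame'][110:240,130:270],None,fx=4,fy=4)[:480]
a=cv2.convertScaleAbs(a,alpha=1.6)
cv2.imwrite('pics/t1.png',a);cv2.imwrite('pics/s1.png',b)"
```

```text
time_s: 2.2
position: [0.4278, -0.0237, 0.2436]
tcp_rot: [0.172, -3.136, -0.001]
force: [0.8, 0.4, -0.1]
grip_width: 0.0563
gripper_force: 0.0
t 2.2 now sh [-95.8 -68.6 142.6] w 0.056307384948551496 F [ 0.8  0.4 -0.1]
T [[-0.994, -0.11, -0.0], [-0.11, 0.994, 0.0], [0.0, 0.001, -1.0]]
shift [-0.0008 -0.0014  0.0876] turn [ 0.0005 -0.0004  0.0006] joints [-0.32  0.04  1.8   0.    1.3  -2.  ]
```

View pics/s1.png

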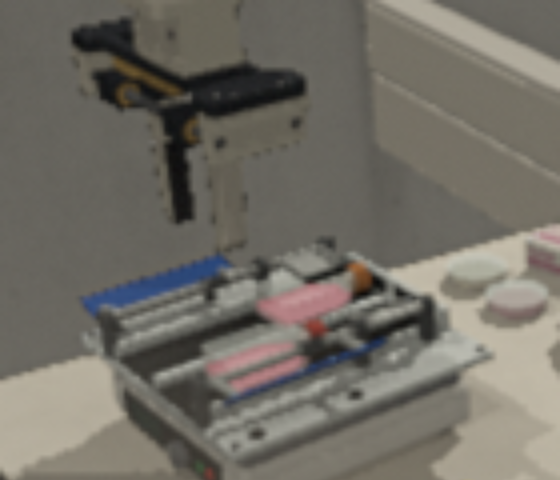

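The side crop shows both fingertips, lane tip at (183,220) and bar tip at (230,250), above the panel end of the right lane and bar, nothing in between. Going down, slowly over the bar.

```bash
python3 -m inch '[[[0,-0.001,0.015],[0,0,0]],[[0,-0.0014,0.035],[0,0,0]],[[0,-0.0014,0.055],[0,0,0]],[[0,-0.0014,0.075],[0,0,0]],[[0,-0.0014,0.085],[0,0,0]],[[0,-0.0014,0.088],[0,0,0]],[[0,-0.0014,0.088],[0,0,0]],[[0,-0.0014,0.088],[0,0,0]]]'
python3 -c "
from h import *
goal(-95,-70,20)
for n,b in (('top',(175,295,110,250)),('side',(110,240,130,270))):
  f=cap(n)['frame'];cv2.imwrite('pics/%s2.png'%n,cv2.convertScaleAbs(cv2.resize(f[b[0]:b[1],b[2]:b[3]],None,fx=4,fy=4),alpha=1.5))"
```

```text
time_s: 3.1
position: [0.4292, -0.026, 0.1565]
tcp_rot: [-0.172, 3.135, -0.001]
force: [-0.5, -0.7, -0.2]
grip_width: 0.0566
gripper_force: 0.0
t 3.1 now sh [-94.6 -71.1  55.5] w 0.05664210964552232 F [-0.5 -0.7 -0.2]
T [[-0.994, -0.109, 0.002], [-0.109, 0.994, -0.001], [-0.001, -0.001, -1.0]]
shift [0.0004 0.0011 0.0355] turn [-0.0007  0.0015  0.0004] joints [-0.32  0.13  1.93 -0.    1.08 -2.  ]
```

View pics/side2.png

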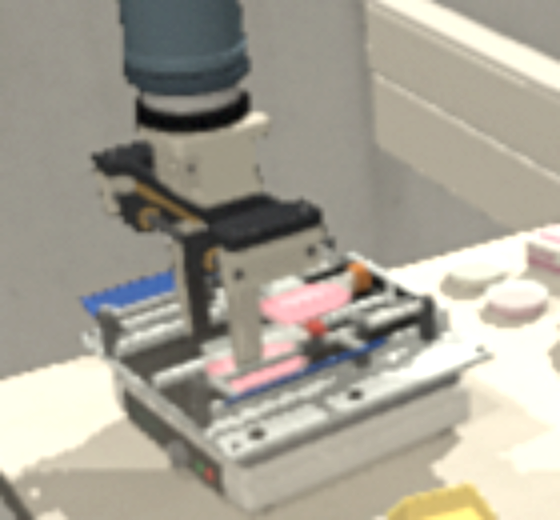

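The bar fingertip at (245,365) is just above the bar's near end (232,398), and the lane finger at (200,330) is behind the flask. Pressing.

```bash
python3 -m inch '[[[0,0.001,0.005],[0,0,0]],[[0,0.001,0.009],[0,0,0]],[[0,0.001,0.013],[0,0,0]],[[0,0.001,0.017],[0,0,0]],[[0,0.001,0.021],[0,0,0]],[[0,0.001,0.025],[0,0,0]],[[0,0.001,0.029],[0,0,0]],[[0,0.001,0.033],[0,0,0]],[[0,0.001,0.0355],[0,0,0]],[[0,0.001,0.0355],[0,0,0]],[[0,0.001,0.0355],[0,0,0]]]'
python3 -c "
from h import *
goal(-95,-70,12);print(state()[0]['wrist_torque'])"
```

```text
time_s: 4.3
position: [0.4284, -0.0242, 0.1201]
tcp_rot: [-0.171, 3.137, 0.002]
force: [-1.1, 3.3, 6.0]
grip_width: 0.0564
gripper_force: 3.3
t 4.3 now sh [-95.2 -69.3  19.1] w 0.05639405873190708 F [-1.1  3.3  6. ]
T [[-0.994, -0.109, -0.0], [-0.109, 0.994, 0.001], [-0.0, 0.001, -1.0]]
shift [-0.0002 -0.0007  0.0071] turn [ 0.0012  0.0001 -0.0001] joints [-0.32  0.18  1.98  0.    0.98 -2.  ]
[0.64428066 0.14964223 0.00588218]
```

```bash
python3 -m inch '[[[0,-0.0005,0.003],[0,0,0]],[[0,-0.0005,0.005],[0,0,0]],[[0,-0.0005,0.007],[0,0,0]],[[0,-0.0005,0.007],[0,0,0]],[[0,-0.0005,0.007],[0,0,0]]]'
python3 -c "
from h import *
goal(-95,-70,12)
t=cap('top');P=pts(t).reshape(-1,3);S=np.c_[(P[:,:2]-o)@R2,P[:,2]-.076]*1e3
q=(S[:,0]>44)&(S[:,0]<74)
for y in(-30,-40,-50,-60):
  k=q&(abs(S[:,1]-y)<4)&(S[:,2]>2);print('flap',y,np.median(S[k,2]),k.sum())
k=(S[:,0]>-60)&(S[:,0]<10)&(abs(S[:,1]+106)<7);print('bar',np.percentile(S[k,2],[10,50,90]))"
```

```text
time_s: 4.8
position: [0.429, -0.0251, 0.1135]
tcp_rot: [-0.171, 3.136, 0.001]
force: [0.1, 4.0, 6.3]
grip_width: 0.0565
gripper_force: 3.7
t 4.8 now sh [-94.7 -70.2  12.5] w 0.05653294135777152 F [0.1 4.  6.3]
T [[-0.994, -0.109, 0.001], [-0.109, 0.994, 0.0], [-0.001, 0.0, -1.0]]
shift [0.0003 0.0002 0.0005] turn [0.0003 0.0013 0.    ] joints [-0.32  0.19  1.99  0.    0.97 -2.  ]
flap -30 44.99145734367273 37
flap -40 40.236264605405204 37
flap -50 38.41851893886902 37
flap -60 35.92788055885808 36
bar [10.49664671 13.56477041 19.47761114]
```

The flap is open (lip top ~45 mm, bar ~13 mm, level). Pushing along the lane.

```bash
python3 -m inch '[[[-0.002,0,0],[0,0,0]],[[-0.005,0,0],[0,0,0]],[[-0.008,0,0],[0,0,0]],[[-0.011,0,0],[0,0,0]],[[-0.014,0,0],[0,0,0]],[[-0.017,0,0],[0,0,0]],[[-0.020,0,0],[0,0,0]],[[-0.023,0,0],[0,0,0]],[[-0.026,0,0],[0,0,0]],[[-0.029,0,0],[0,0,0]],[[-0.032,0,0],[0,0,0]],[[-0.035,0,0],[0,0,0]],[[-0.038,0,0],[0,0,0]],[[-0.04,0,0],[0,0,0]],[[-0.04,0,0],[0,0,0]]]'
python3 -c "
from h import *
goal(-55,-70,12)
for n,b in (('top',(175,295,110,250)),('side',(110,240,130,270))):
  f=cap(n)['frame'];cv2.imwrite('pics/%s3.png'%n,cv2.convertScaleAbs(cv2.resize(f[b[0]:b[1],b[2]:b[3]],None,fx=4,fy=4),alpha=1.5))"
```

```text
time_s: 6.35
position: [0.4682, -0.0214, 0.1132]
tcp_rot: [0.172, -3.136, 0.001]
force: [-1.9, -0.9, 5.1]
grip_width: 0.0561
gripper_force: 2.7
t 6.35 now sh [-55.3 -70.8  12.2] w 0.05613594554944754 F [-1.9 -0.9  5.1]
T [[-0.994, -0.109, -0.0], [-0.109, 0.994, -0.001], [0.0, -0.001, -1.0]]
shift [-0.0003  0.0008  0.0002] turn [-0.0008 -0.0005  0.0004] joints [-0.28  0.25  1.9  -0.    0.99 -1.96]
```

View pics/side3.png

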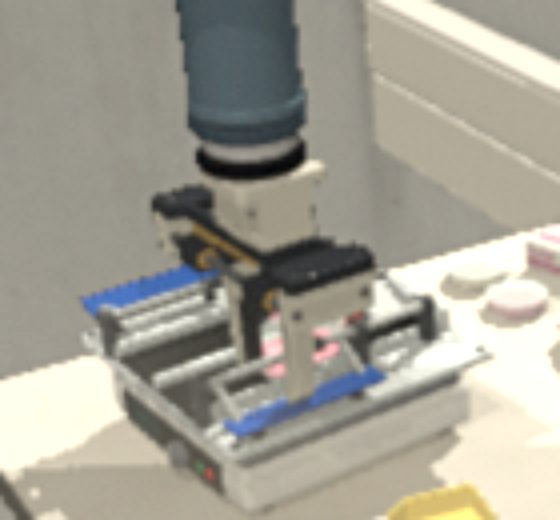

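The bar is level under the fingertip at (300,395), and the flask (pink at (300,350)) is moving ahead of the lane finger. Continuing.

```bash
python3 -m inch '[[[-0.002,0,0],[0,0,0]],[[-0.005,0,0],[0,0,0]],[[-0.008,0,0],[0,0,0]],[[-0.011,0,0],[0,0,0]],[[-0.014,0,0],[0,0,0]],[[-0.017,0,0],[0,0,0]],[[-0.020,0,0],[0,0,0]],[[-0.023,0,0],[0,0,0]],[[-0.026,0,0],[0,0,0]],[[-0.029,0,0],[0,0,0]],[[-0.032,0,0],[0,0,0]],[[-0.035,0,0],[0,0,0]],[[-0.038,0,0],[0,0,0]],[[-0.041,0,0],[0,0,0]],[[-0.044,0,0],[0,0,0]],[[-0.047,0,0],[0,0,0]],[[-0.049,0,0],[0,0,0]],[[-0.05,0,0],[0,0,0]],[[-0.05,0,0],[0,0,0]]]'
python3 -c "
from h import *
goal(2.5,-70,12)"
```

```text
time_s: 8.35
position: [0.5178, -0.016, 0.1132]
tcp_rot: [0.172, -3.136, 0.001]
force: [-2.3, -0.6, 5.7]
grip_width: 0.0566
gripper_force: 2.7
t 8.35 now sh [ -5.5 -70.9  12.2] w 0.056606335049655544 F [-2.3 -0.6  5.7]
T [[-0.994, -0.109, -0.001], [-0.109, 0.994, -0.001], [0.001, -0.001, -1.0]]
shift [-0.008   0.0008  0.0002] turn [-0.0008 -0.0007  0.0003] joints [-0.25  0.33  1.79 -0.    1.03 -1.93]
```

```bash
python3 -m inch '[[[-0.001,0,0],[0,0,0]],[[-0.002,0,0],[0,0,0]],[[-0.003,0,0],[0,0,0]],[[-0.004,0,0],[0,0,0]],[[-0.005,0,0],[0,0,0]],[[-0.005,0,0],[0,0,0]]]'
python3 -c "
from h import *
goal(2.5,-70,12)"
```

```text
time_s: 8.95
position: [0.5207, -0.0156, 0.1129]
tcp_rot: [0.173, -3.132, 0.001]
force: [-8.1, -1.7, 8.9]
grip_width: 0.0566
gripper_force: 5.8
t 8.95 now sh [ -2.6 -70.7  11.9] w 0.05659204696798028 F [-8.1 -1.7  8.9]
T [[-0.994, -0.11, -0.005], [-0.11, 0.994, -0.001], [0.005, -0.001, -1.0]]
shift [-0.0051  0.0007 -0.0001] turn [-0.0005 -0.0051  0.0011] joints [-0.24  0.34  1.78 -0.    1.03 -1.92]
```

Force rose to 8 N at x=-2.6, about 5 mm earlier than expected. Looking at what it met.

```bash
python3 -c "
from h import *
c=cap('top');f=c['frame']
a=cv2.convertScaleAbs(cv2.resize(f[185:275,140:220],None,fx=5,fy=5,interpolation=cv2.INTER_CUBIC),alpha=1.6)
s=cap('side');b=cv2.resize(s['frame'][168:235,170:235],None,fx=6,fy=6,interpolation=cv2.INTER_CUBIC);b=cv2.convertScaleAbs(b,alpha=1.4)
b=cv2.copyMakeBorder(b,0,450-b.shape[0],0,0,cv2.BORDER_CONSTANT)
cv2.imwrite('pics/both4.png',np.hstack([a,b]))
for P in ([.102,-.032,.09],[.010,-.032,.1],[.039,-.032,.11]):
  w=[*(R2@P[:2]+o),P[2]];print(P,(proj(c,w)-[140,185])*5, (proj(s,w)-[170,168])*6+[400,0])
"
```

```text
[0.102, -0.032, 0.09] [183.73968456  36.0659352 ] [779.37165282  97.42244674]
[0.01, -0.032, 0.1] [197.45438612 204.04239581] [634.39882611 132.58232475]
[0.039, -0.032, 0.11] [188.02530727 147.54299573] [679.87032614  98.72356412]
```

View pics/both4.png

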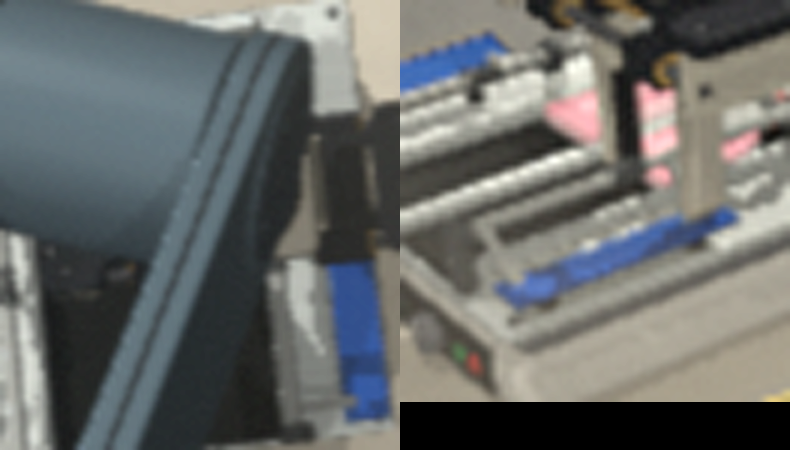

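The top view is blocked by the arm. In the side view the cap is at about (785,92), near the stop. I'll measure it with a mask and depth.

```bash
python3 -c "
from h import *
s=cap('side');h=cv2.cvtColor(s['frame'],cv2.COLOR_BGR2HSV).astype(int)
m=((h[...,0]>172)|(h[...,0]<6))&(h[...,1]>110);k=np.zeros_like(m);k[165:205,205:250]=1;m&=k
v,u=np.nonzero(m);print(list(zip(u,v)))
S=lambda P:np.c_[(P[:,:2]-o)@R2,P[:,2]-.076]*1e3
print(S(pts(s)[m]).round(0).tolist())
for x in(86,92,98,102): print(x,proj(s,[*(R2@[x/1e3,-.032]+o),.088]),proj(s,[*(R2@[x/1e3,-.032]+o),.100]))
"
```

```text
[]
[]
86 [229.24363802 186.25269888] [229.05417154 182.92016658]
92 [230.75525182 185.70076293] [230.57372053 182.37454942]
98 [232.25873679 185.15179506] [232.08505802 181.83188074]
102 [233.25657642 184.78745361] [233.08808721 181.47172787]
```

```bash
python3 -c "
from h import *
s,T,p,sp=state();print(sp,s['force'],s['wrist_torque'])
s=cap('side');f=cv2.resize(s['frame'][165:205,205:260],None,fx=12,fy=12,interpolation=cv2.INTER_CUBIC)
cv2.imwrite('pics/s5.png',cv2.convertScaleAbs(f,alpha=1.7))
for x in(46,86,94,102): print(x,(proj(s,[*(R2@[x/1e3,-.032]+o),.088])-[205,165])*12)
"
```

```text
[ -2.57537344 -70.69048098  11.92586491] [-7.95330836 -1.12408648  8.47020697] [-0.33400134  1.4208492   0.14103368]
46 [167.44223782 300.11918971]
86 [290.92365628 255.03238652]
94 [315.08776123 246.20934045]
102 [339.07891704 237.44944334]
```

View pics/s5.png

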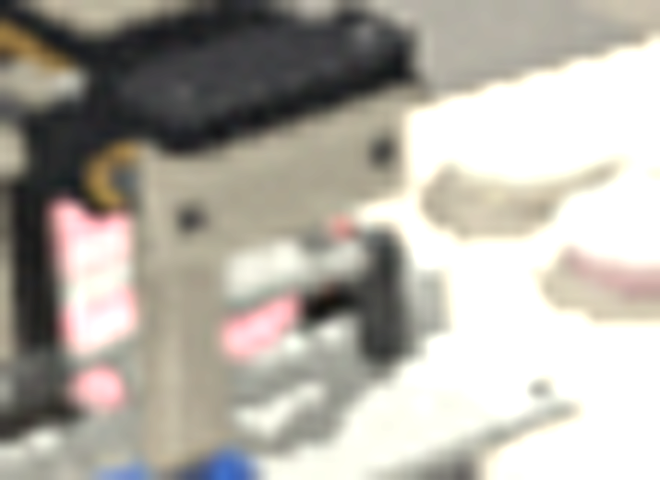

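Red cap pixels at crop (342,225) lie on the projection of the stop (x≈100-102), and the wrist moment (+0.14 Nm) puts the load on the lane finger. So the flask seems to be on the stop. A small extra push will confirm the contact is hard.

```bash
python3 -m inch '[[[-0.001,0,0],[0,0,0]],[[-0.002,0,0],[0,0,0]],[[-0.002,0,0],[0,0,0]],[[-0.002,0,0],[0,0,0]]]'
python3 -c "
from h import *
s,T,p,sp=state();print(sp,s['force'],s['wrist_torque'])
s=cap('side')
for u,v,z in((342,225,20),(300,305,12)): print((R2.T@(ray(s,205+u/12,165+v/12,.076+z/1e3)[:2]-o))*1e3)"
```

```text
time_s: 9.55
position: [0.5209, -0.0155, 0.1129]
tcp_rot: [0.174, -3.128, 0.002]
force: [-13.4, -3.4, 14.2]
grip_width: 0.0561
gripper_force: 8.6
[ -2.3463737  -70.68071284  11.92931611] [-13.39101652  -3.42711174  14.20548842] [-0.50342073  2.40764495  0.34896505]
[ 97.89984278 -39.51090485]
[ 70.92960153 -56.9640847 ]
```

Hard contact: 0.2 mm of travel for +5 N, load on the lane finger, cap at x≈98. Backing off along the lane with the bar held, then raising slowly.

```bash
python3 -m inch '[[[0.001,0,0],[0,0,0]],[[0.003,0,0],[0,0,0]],[[0.005,0,0],[0,0,0]],[[0.008,0,0],[0,0,0]],[[0.011,0,0],[0,0,0]],[[0.014,0,0],[0,0,0]],[[0.016,0,0],[0,0,0]],[[0.016,0,-0.002],[0,0,0]],[[0.016,0,-0.004],[0,0,0]],[[0.016,0,-0.006],[0,0,0]],[[0.016,0,-0.008],[0,0,0]],[[0.016,0,-0.010],[0,0,0]],[[0.016,0,-0.012],[0,0,0]],[[0.016,0,-0.014],[0,0,0]],[[0.016,0,-0.017],[0,0,0]],[[0.016,0,-0.020],[0,0,0]],[[0.016,0,-0.024],[0,0,0]],[[0.016,0,-0.028],[0,0,0]],[[0.016,0,-0.033],[0,0,0]],[[0.016,0,-0.038],[0,0,0]]]'
python3 -m inch '[[[0,0,-0.008],[0,0,0]],[[0,0,-0.02],[0,0,0]],[[0,0,-0.04],[0,0,0]],[[0,0,-0.06],[0,0,0]],[[0.01,0,-0.08],[0,0,0]],[[0.03,0.02,-0.09],[0,0,0]],[[0.05,0.05,-0.09],[0,0,0]],[[0.06,0.08,-0.09],[0,0,0]],[[0.06,0.11,-0.09],[0,0,0]],[[0.06,0.14,-0.09],[0,0,0]],[[0.06,0.17,-0.09],[0,0,0]],[[0.06,0.2,-0.09],[0,0,0]],[[0.06,0.22,-0.09],[0,0,0]],[[0.06,0.24,-0.09],[0,0,0]],[[0.06,0.25,-0.09],[0,0,0]],[[0.06,0.25,-0.09],[0,0,0]],[[0.06,0.25,-0.09],[0,0,0]]]'
python3 -c "
from h import *
c=cap('top');f=c['frame']
a=cv2.convertScaleAbs(cv2.resize(f[175:295,110:230],None,fx=4,fy=4,interpolation=cv2.INTER_CUBIC),alpha=1.6)
s=cap('side');b=cv2.resize(s['frame'][165:230,195:250],None,fx=5.6,fy=5.6,interpolation=cv2.INTER_CUBIC);b=cv2.convertScaleAbs(b,alpha=1.4)
b=cv2.copyMakeBorder(b,0,480-b.shape[0],0,0,cv2.BORDER_CONSTANT)
cv2.imwrite('pics/fin.png',np.hstack([a,b]))
P=pts(c).reshape(-1,3);S=np.c_[(P[:,:2]-o)@R2,P[:,2]-.076]*1e3
q=(S[:,0]>46)&(S[:,0]<72)
for y in(-28,-36,-50,-60):
  k=q&(abs(S[:,1]-y)<4)&(S[:,2]>2);print('flap',y,np.median(S[k,2]),k.sum())
h=cv2.cvtColor(f,cv2.COLOR_BGR2HSV).astype(int)
for nm,m in(('pink',((h[...,0]>160)|(h[...,0]<4))&(h[...,1]>40)&(h[...,1]<130)&(h[...,2]>90)),('red',((h[...,0]>172)|(h[...,0]<5))&(h[...,1]>130))):
  M=m.ravel()&(S[:,1]>-62)&(S[:,1]<-2)&(abs(S[:,0])<115);print(nm,M.sum(),np.percentile(S[M],[3,50,97],axis=0).round(1) if M.any() else '')
"
```

```text
time_s: 11.6
position: [0.5091, -0.0166, 0.1517]
tcp_rot: [-0.171, 3.137, -0.0]
force: [0.4, 0.1, -1.0]
grip_width: 0.0565
gripper_force: 0.0
time_s: 13.3
position: [0.4222, 0.2249, 0.2414]
tcp_rot: [-0.172, 3.137, -0.001]
force: [0.5, -0.1, -0.2]
grip_width: 0.057
gripper_force: 0.0
flap -28 32.39274496930544 28
flap -36 31.467357826992064 30
flap -50 32.17859837948126 30
flap -60 31.209773299488262 29
pink 249 [[ 10.3 -56.7  21.7]
 [ 26.9 -29.1  25.1]
 [ 61.7 -11.7  29. ]]
red 27 [[ 88.8 -39.6  20.2]
 [ 93.3 -31.8  24.6]
 [ 99.  -22.4  28.6]]
```

View pics/fin.png

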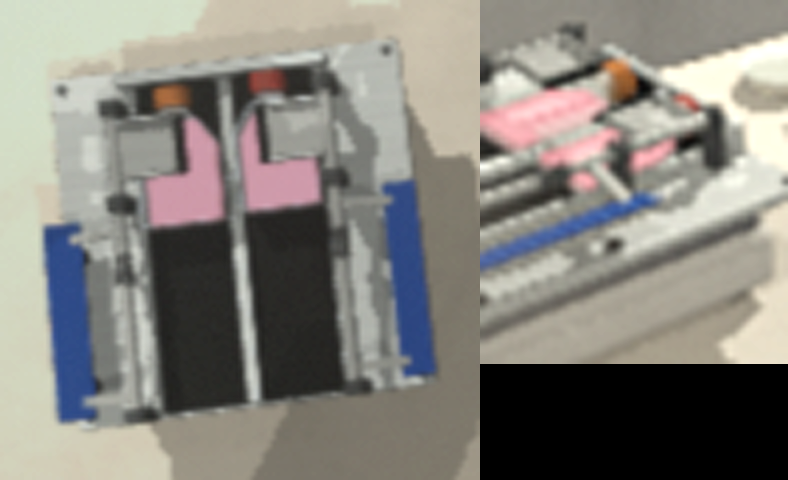

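The picture shows flask_a with its red cap (267,82) at the end stop, level with the clamped flask_b. Its base is at x≈10 mm, the flap at (297,133) lies on it with its top at 32 mm, and the robot is clear. Handing in.

```bash
python3 -c "
from h import *
print(job.sign_off())"
```

```text
the job is handed in; nothing more can be done
None
```

The job is handed in: flask_a was pushed to the end stop and is clamped under the right flap, and the robot is clear of everything after about 13 s of robot time; no verdict came back.

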